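Fit the test gauge to the bench air outlet and hold it home

ROBOT

A 7-joint arm with a two-finger parallel gripper is mounted at the origin on the work surface. World frame = base frame: x ahead of the robot, y to its left, z up, the work surface at z = 0. Lengths are in m, angles in rad, forces in N, time in s.
With the tool pointing down it reaches from about 0.35 to 0.9 m from the base axis. Payload 8.1 kg.
Tool frame: the origin (TCP) lies between the finger pads; the fingertips stand 25 mm ahead of it and the grasp point (between the pads) lies 6 mm ahead of it; z points along the fingers, y is the direction in which the jaws open and shut (so a half turn about z gives the same grasp; the last joint's range is limited). The gripper opens to 92 mm and grips with 3 to 60 N. Pads are 19 mm wide; open, the fingers measure 130 mm over their backs; the gripper's body (75 mm by 190 mm) begins 47 mm behind the grasp point.
Start: joints at [1.107, 0.434, 0.025, 1.573, -0.012, 1.134, -0.075], TCP at [0.221, -0.585, 0.252] pointing down, gripper open.
Joint ranges: [-2.62, 2.62], [-0.44, 2.09], [-1.27, 1.32], [0.08, 2.57], [-1.32, 4.46], [0.12, 2], [-2.74, 2.74]. Speed limits (rad/s): [2.22, 2.22, 3.01, 3.01, 3.14, 3.14, 3.14].

INTERFACE

Orientations are given as a rotation vector (axis times angle).
In Python, from cell import * gives the robot as it stands.
- The arm moves only by the shell command python3 -m jog 'ROWS' [FORCE]. ROWS is JSON, one flat list of numbers, 5 for each row, row after row: the finger opening in mm, from 0 to 91.8, then the shift along the tool's x, y, z in units of 40 mm (1.0 is 40 mm), then the turn about the tool's z in units of 6 degrees (1.0 is 6 degrees). A call has 1 to 20 rows; each row shifts and turns the pose as measured when the row begins, along the tool's axes as they then stand; what a row does not reach is not made up. A row lasts 1/12 s, in which the tool goes at most 41.7 mm and 7.16 degrees, less where a joint would pass 70% of its speed; a pose out of reach is approached as far as the arm can. A call is refused whole if a number of a shift passes 1 or a number of a turn 1, either way. A call with a gripper value outside its range is refused whole. The fingers move at their own pace and stop on an object; FORCE is the grip in N (left out, the last holds). Time passes only in rows, so rows that do not move let the fingers close. It gives the time, the measured TCP pose, the force and the opening at its end, in the units of the state.
- observe(): the state, without advancing time (a new reading comes with each control period).
- get_image(name): name is "scene" or "side" or "wrist"; returns the picture (480x640x3 uint8, red, green, blue); there is no depth.
- camera_params(name): a dict with "intrinsics" (3x3 intrinsics, pixels), "dist_coeffs" ([k1, k2, p1, p2, k3] as OpenCV has them; the pictures are not rectified), "xyz" and "orientation" of the camera in the world. Camera axes: x right, y down, z forward; pixel columns grow to the right and rows downward; lengths in m; the calibration is good to about 2 mm. A picture is of the moment at which its call begins: read the wrist's pose just before it. camera_params takes no time and is no camera call; for the wrist camera it gives the pose at the moment of the call.
- sign_off(): hands the job in, once; it reports no verdict.
The state is a dict: "clock": time; "joints": joint angles; "dq": joint speeds; "joint_efforts": joint torques, N m; "position": TCP position; "ee_rot": TCP orientation; "force": force on the tool from outside, world axes, zero at the start; "ft_torque": the same for the moment, N m; "width": opening from 0.0 (shut) to 1.0 (fully open).
Only numpy, scipy, OpenCV 4.12 (cv2) and the standard library are available. Lean on these libraries where they do the work, as an engineer would, in place of code of your own. Each camera call takes 0.05 s, during which the arm holds its last target. There are 200 camera calls.

TASK

Shut off the air first: push the blue sleeve on the bench outlet's pipe away from the upright brass coupling until it clicks into its shut position. Then take the test gauge in the red boot from its wooden block, push it down into the coupling with its ears in line with the white marks, and twist it clockwise (seen from above) a quarter turn to the stop. Finish while still gripping the gauge and pressing it fully home against the coupling's spring, so that the air can be opened for a leak check, and leave the sleeve shut and everything else where it is.

Things in the scene. Friction and masses are not known exactly. Their poses are not given: they have to be found in the camera images.
- air_outlet: bench air outlet, bolted down: base plate 90 x 295 mm, aluminium block with an upright brass bayonet coupling (52 mm diameter, top 125 mm above the bench), and a horizontal pipe (axis 70 mm up) through a hand slide valve to a brass elbow 205 mm away. Origin: on the bench under the coupling's axis; y runs along the pipe from coupling to valve and elbow, x across it, z up.
- mouth (a point): centre of the coupling's mouth, level with its rim; axes as air_outlet. Bore 25 mm; lip 5 mm thick with two 11 mm wide slots at +y and -y (white marks on the rim; red marks at +x and -x: ears here when locked). A gauge tip 26 mm or more below the mouth has its pins under the lip and turns clockwise only, 86 degrees (1.50 rad), to a stop. Fully home the tip is 30 mm down.
- valve (a joint): sprung valve disc inside the coupling, pressed down by the gauge's tip, m: 0 = up (disc 14 mm below the mouth), 0.016 with the gauge fully home. It pushes back with 5 N at first, 13 N at home; a locked gauge that is let go rises 4 mm from home.
- shutoff (a joint): travel of the blue valve sleeve along the pipe, m: 0 = open, 0.024 to 0.025 (end stop) = clicked shut, a red band shows; grows towards +y of air_outlet, away from the coupling. Starts at 0 to 0.003. About 2 N of rubbing; an over-centre spring resists with up to 8 N (most near 0.006), tips over at 0.012, then pulls the sleeve shut by itself and keeps it there.
- shutoff_grip (a point): centre of the blue sleeve, on the pipe's axis 70 mm above the bench, moves with it; axes as air_outlet, sleeve along y. Sleeve 50 mm long: waist 36 mm diameter, 32 mm long, between two end flanges of 44 mm diameter. Pinch the waist from above, across the pipe (along x).
- test_gauge: pressure gauge in a RED rubber boot, about 0.22 kg, 62 mm tall, dial up. Origin: centre of its nipple's tip, z up. Nipple 22 mm diameter, tapered tip; two 8 mm round pins at +y and -y, centres at z = 17 mm, reach 17.5 mm from the axis; shoulder underside at z = 30 mm lands on the coupling's lip. Starts upright in a wooden block (84 x 84 x 40 mm), origin 6 mm above the bench.
- gauge_ears (a point): on the red gauge's axis at z = 48 mm, mid-height of the boot (z = 34 to 62 mm, 52 mm diameter), axes as test_gauge. Two flat-sided ears with white lines stand at +y and -y right above the pins: 56 mm over the flats, 24 mm wide; grip across them from above. In the block the boot's underside is 40 mm above the bench. Half a turn about z looks and fits the same.
- spare_gauge: the same gauge but in a black boot with a pale blue dial, parked in the other wooden block: not the one wanted
- lube_bottle: white chain-lube bottle, 48 mm diameter, 130 mm tall, origin at the centre of its underside
- cassette: steel sprocket cassette lying flat, 120 mm diameter, 23 mm thick, origin at the centre of its underside
- cone_wrench: steel wrench 180 mm long lying flat, origin under its middle
- screwdriver: orange-handled screwdriver 200 mm long lying flat, origin under its middle
- rim_tape: yellow roll of rim tape lying flat, 90 mm diameter, 25 mm thick, origin at the centre of its underside
- pedal: black bicycle pedal 92 x 85 x 24 mm, lying flat, origin under its middle

How it is judged:
On the way, in this order (a step that is already met when the one before it is completed fails the run):
1. the sleeve is clicked shut while the gauge is still out of the coupling (value of joint shutoff above 0.0215 m and (z of test_gauge in the frame of mouth above 0 m or horizontal distance between test_gauge and mouth above 0.04 m)), for 0.2 s.
2. the red-booted gauge is pushed straight into the coupling, ears in line with the white marks, pins below the lip (z of test_gauge in the frame of mouth below -0.026 m and horizontal distance between test_gauge and mouth below 0.005 m and angle between the y axis of test_gauge and the y axis of mouth, either way round below 0.35 rad), for 0.05 s.
3. the gauge is turned a quarter turn to the stop (z of test_gauge in the frame of mouth below -0.0245 m and horizontal distance between test_gauge and mouth below 0.005 m and angle between the y axis of test_gauge and the x axis of mouth, either way round below 0.22 rad), for 0.1 s.
At the end, for the whole second after the job is handed in: fingers still grip the red gauge (over 3 N) and press it home: tip at least 28 mm below the mouth (home is 30), within 5 mm of its axis, upright within 0.1 rad, ears within 0.22 rad of square to the slots, at rest; sleeve shut (over 0.0215 m); all through the last second (z of test_gauge in the frame of mouth below -0.028 m and horizontal distance between test_gauge and mouth below 0.005 m and angle between the y axis of test_gauge and the x axis of mouth, either way round below 0.22 rad and angle between test_gauge's own z axis and vertical below 0.1 rad and contact force between the fingers and test_gauge above 3 N and value of joint shutoff above 0.0215 m and linear speed of test_gauge below 0.03 m/s); the arm keeps its last pose, push and grip.
It fails at once if the black-booted gauge or another bystander is moved more than 25 mm (distance of any of spare_gauge, lube_bottle, cassette, cone_wrench, screwdriver, rim_tape, pedal from where it was at the start of the episode above 0.025 m).
It fails at once if the test gauge is dropped or tipped over (angle between test_gauge's own z axis and vertical above 0.7 rad).
It also fails if it takes over 58 s, if anything falls off the work surface, if the arm or the gripper's body presses on something with over 40 N, if the wrist force passes 120 N, or if a joint passes its speed limit or range.

## Working session

There is one attempt and no reset: what is moved stays moved. The work goes in short steps, Python scripts to look and compute and a shell command to move; the robot and the scene stay as the last step left them, time stands still between calls to the robot, and variables do not carry over. Pictures are saved under pics/ and viewed, about 8 in all and at most 12, crops included, and the job is handed in when it is done.

```bash
mkdir -p pics; ls
python3 - <<'E'
from cell import *
import cv2,numpy as np
print(observe())
a=[get_image(n) for n in("scene","side")]
for n,i in zip(("scene","side"),a):
    cv2.imwrite(f"pics/{n}0.png",i[:,:,::-1]); print(n,camera_params(n))
w=get_image("wrist");cv2.imwrite("pics/wrist0.png",w[:,:,::-1]);print(camera_params("wrist"))
E
```

```text
pics
{'clock': 0.0, 'joints': array([ 1.1074212 ,  0.4352279 ,  0.02496279,  1.57412116, -0.01160309,
        1.13401824, -0.07508591]), 'dq': array([ 1.23125643e-03, -4.97072476e-04,  7.85692390e-05,  7.50651746e-04,
       -1.60453192e-03,  1.36411567e-04,  2.62865412e-04]), 'joint_efforts': array([ 1.35015085e-03, -6.67848444e+01,  9.86019373e-01, -3.14460611e+01,
       -6.02153759e-02,  4.29749815e-02,  1.45324602e-04]), 'position': array([ 0.22040484, -0.58432005,  0.25093248]), 'ee_rot': array([-3.08908476e+00, -5.63279586e-01,  6.73979364e-04]), 'force': array([-0.55092616, -0.33710011, -0.42588902]), 'ft_torque': array([ 0.00750132, -0.01717994,  0.01609277]), 'width': 1.0000755964772954}
scene {'intrinsics': array([[538.34823743,   0.        , 321.56708959],
       [  0.        , 538.34823743, 236.68205715],
       [  0.        ,   0.        ,   1.        ]]), 'dist_coeffs': array([-0.00222616,  0.        ,  0.        ,  0.        ,  0.        ]), 'xyz': array([ 1.24120617, -0.19205558,  0.85354632]), 'orientation': array([-2.01183778, -1.4131745 ,  0.58626002])}
side {'intrinsics': array([[444.32560062,   0.        , 324.27037818],
       [  0.        , 444.32560062, 237.47681404],
       [  0.        ,   0.        ,   1.        ]]), 'dist_coeffs': array([-0.05585946,  0.        ,  0.        ,  0.        ,  0.        ]), 'xyz': array([0.07059317, 0.6769    , 0.68149308]), 'orientation': array([-0.82305844,  2.44513753, -1.24538876])}
{'intrinsics': array([[361.31906802,   0.        , 317.15275976],
       [  0.        , 361.31906802, 245.90714536],
       [  0.        ,   0.        ,   1.        ]]), 'dist_coeffs': array([-0.06613212,  0.        ,  0.        ,  0.        ,  0.        ]), 'xyz': array([ 0.28309951, -0.56079044,  0.38334254]), 'orientation': array([ 2.40971776, -1.66596494, -0.20902365])}
```

View pics/scene0.png

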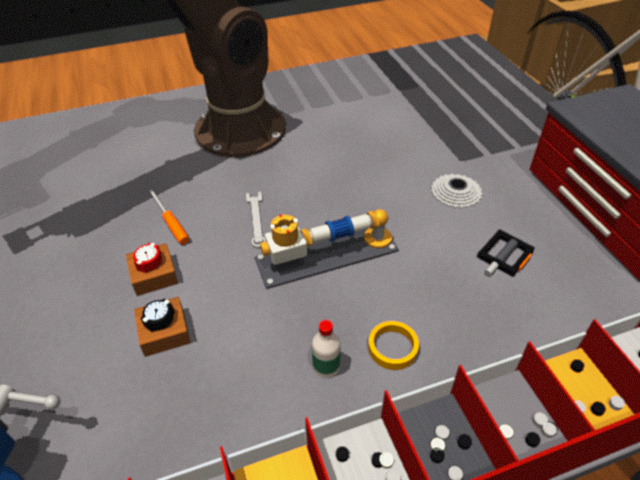

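View pics/side0.png

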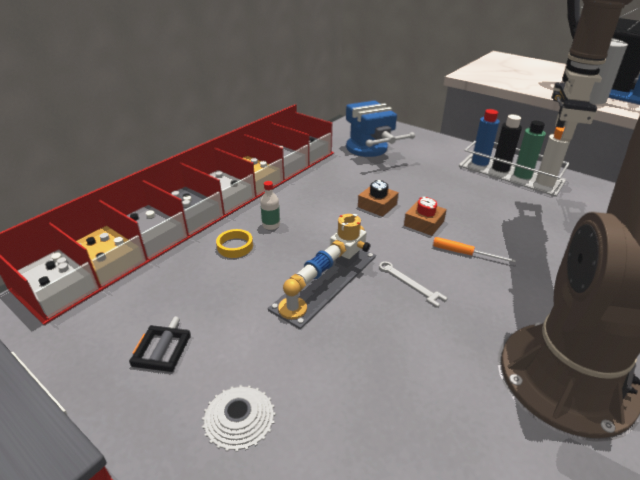

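The scene view shows the red gauge at (147,257), the black one at (157,315), the coupling at (285,225), the blue sleeve at (342,228) and the elbow at (378,216). In the side view, red is at (427,206), the coupling at (349,222) and the sleeve at (319,264).

```bash
cat > h.py <<'E'
from cell import *
import cv2,numpy as np
from scipy.spatial.transform import Rotation as R
def ray(P,uv):
    p=cv2.undistortPoints(np.array(uv,float).reshape(-1,1,2),P["intrinsics"],P["dist_coeffs"]).reshape(-1,2)
    d=np.c_[p,np.ones(len(p))]@R.from_rotvec(P["orientation"]).as_matrix().T
    return d/np.linalg.norm(d,axis=1)[:,None]
def onz(P,uv,z):
    d=ray(P,uv); return P["xyz"]+d*((z-P["xyz"][2])/d[:,2])[:,None]
def proj(P,X):
    r=R.from_rotvec(P["orientation"]).inv(); X=np.atleast_2d(X).astype(float)
    return cv2.projectPoints(X,r.as_rotvec(),-r.apply(P["xyz"]),P["intrinsics"],P["dist_coeffs"])[0].reshape(-1,2)
def tri(P,u,Q,v):
    a,b=ray(P,u)[0],ray(Q,v)[0]; A=sum(np.eye(3)-np.outer(d,d) for d in(a,b))
    rhs=sum((np.eye(3)-np.outer(d,d))@p["xyz"] for d,p in((a,P),(b,Q)))
    x=np.linalg.solve(A,rhs); return x,abs(np.dot(P["xyz"]-Q["xyz"],np.cross(a,b)/np.linalg.norm(np.cross(a,b))))
def mask(im,lo,hi,box,k=3):
    hsv=cv2.cvtColor(im,cv2.COLOR_RGB2HSV)
    if lo[0]>hi[0]: m=cv2.inRange(hsv,lo,(180,)+hi[1:])|cv2.inRange(hsv,(0,)+lo[1:],hi)
    else: m=cv2.inRange(hsv,lo,hi)
    o=np.zeros_like(m);x0,y0,x1,y1=box;o[y0:y1,x0:x1]=m[y0:y1,x0:x1]
    n,l,s,c=cv2.connectedComponentsWithStats(o)
    i=1+np.argmax(s[1:,4]); return (l==i).astype(np.uint8),s[i],c[i]
E
python3 - <<'E'
from h import *
S,D=camera_params("scene"),camera_params("side")
s=cv2.imread("pics/scene0.png")[:,:,::-1].copy();d=cv2.imread("pics/side0.png")[:,:,::-1].copy()
for n,lo,hi,b1,b2 in (("red",(172,120,80),(8,255,255),(125,235,170,275),(405,190,445,220)),
 ("blue",(100,120,50),(125,255,255),(320,205,365,250),(295,245,340,285)),
 ("coup",(12,100,100),(32,255,255),(262,205,303,246),(330,205,366,240)),
 ("elbow",(12,100,100),(32,255,255),(364,205,395,250),(275,270,310,300))):
    a=mask(s,lo,hi,b1);b=mask(d,lo,hi,b2)
    ca=a[1][:2]+a[1][2:4]/2;cb=b[1][:2]+b[1][2:4]/2
    print(n,a[1],b[1],tri(S,ca,D,cb))
o=np.hstack([cv2.resize(s[180:300,110:410],(800,320)),]);p=cv2.resize(d[180:320,265:465],(448,314))
c=np.zeros((640,800,3),np.uint8);c[:320]=o;c[320:634,:448]=p
w=cv2.imread("pics/wrist0.png")[:,:,::-1];c[320:584,448:800]=cv2.resize(w,(352,264))
cv2.imwrite("pics/c1.png",cv2.resize(c[:600],(800,600))[:,:,::-1])
E
```

```text
red [133 243  29  30 369] [417 198  20  19 199] (array([ 0.44443012, -0.29065521,  0.05223937]), np.float64(0.0009747875921146781))
blue [326 216  28  25 413] [306 251  27  27 324] (array([0.51486816, 0.0925599 , 0.07053037]), np.float64(0.003979401337357224))
coup [271 214  27  32 543] [338 214  26  26 484] (array([ 0.51334146, -0.02327533,  0.10537062]), np.float64(0.003495383710986962))
elbow [364 227  29  21 348] [283 274  23  22 338] (array([0.5378927 , 0.16177168, 0.04538148]), np.float64(0.020181434922330918))
```

View pics/c1.png

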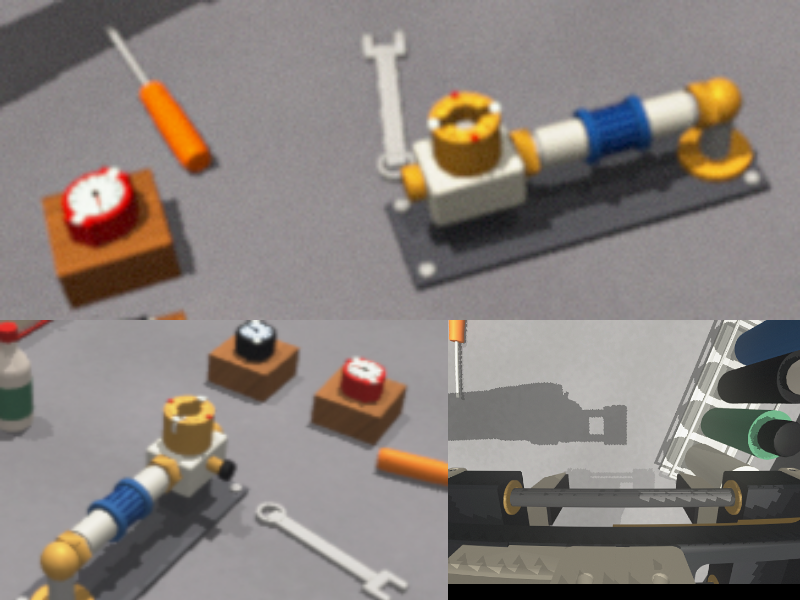

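```bash
cat >> h.py <<'E'
def tool():
    o=observe(); return o["position"],R.from_rotvec(o["ee_rot"]).as_matrix()
def go(x,y,z,yawy):
    "tool-frame shift (units of 40mm) to target TCP and turn (units of 6deg) so tool y has given yaw (deg)"
    p,M=tool(); d=M.T@(np.array([x,y,z])-p)/.04
    yaw=np.degrees(np.arctan2(M[1,1],M[0,1])); t=(yaw-yawy+90)%180-90
    print("shift",d.round(2),"turn",round(t/6,2),"yawnow",yaw.round(1),"tcp",p.round(4))
E
python3 - <<'E'
from h import *
p,M=tool();W=camera_params("wrist")
print("cam off tool",M.T@(W["xyz"]-p)); C=R.from_rotvec(W["orientation"]).as_matrix()
print("cam axes in tool\n",(M.T@C).round(2))
S=camera_params("scene");D=camera_params("side")
print("rim marks?",onz(S,[[285,222]],.125),onz(D,[[349,222]],.125))
print("pix of sleeve",onz(S,[[340,228]],.07), "elbow knob", onz(S,[[378,216]],.075),onz(D,[[294,286]],.075))
go(.40,-.33,.25,-20); go(.49,.0,.25,0)
E
```

```text
cam off tool [ 0.0669459  -0.00018244 -0.13220115]
cam axes in tool
 [[ 0.   -0.97 -0.25]
 [ 1.    0.    0.  ]
 [-0.   -0.25  0.97]]
rim marks? [[ 0.51356616 -0.01946292  0.125     ]] [[ 0.51225188 -0.01485963  0.125     ]]
pix of sleeve [[0.5147388  0.09455336 0.07      ]] elbow knob [[0.51383317 0.17951987 0.075     ]] [[0.51041604 0.17979341 0.075     ]]
shift [ 6.44 -4.37  0.03] turn -8.22 yawnow -69.3 tcp [ 0.2205 -0.5845  0.2511]
shift [ 11.46 -11.29   0.04] turn -11.56 yawnow -69.3 tcp [ 0.2205 -0.5845  0.2511]
```

```bash
python3 -m jog '[91.8,0,0,0,-1,91.8,0,0,0,-1,91.8,0,0,0,-1,91.8,0,0,0,-1,91.8,0,0,0,-1,91.8,0,0,0,-1,91.8,0,0,0,-1,91.8,0,0,0,-1,91.8,0,0,0,-1,91.8,0,0,0,-1,91.8,0,0,0,-1,91.8,0,0,0,-0.6,91.8,0.7,0.65,0,0,91.8,0.7,0.65,0,0,91.8,0.7,0.65,0,0,91.8,0.7,0.65,0,0,91.8,0.7,0.65,0,0,91.8,0.7,0.65,0,0,91.8,0.7,0.65,0,0,91.8,0.7,0.65,0,0]'
python3 - <<'E'
from h import *
go(.444,-.34,.25,0)
E
```

```text
clock: 1.82
position: [0.4098, -0.3451, 0.2437]
ee_rot: [-2.159, -2.263, 0.003]
force: [0.9, -0.6, -0.4]
width: 0.999
shift [ 0.09  0.86 -0.17] turn 0.45 yawnow 2.7 tcp [ 0.4098 -0.3451  0.2437]
```

```bash
python3 -m jog '[91.8,0.1,0.8,-0.1,0.45,91.8,0,0,0,0,91.8,0,0,0,0]'
python3 - <<'E'
from h import *
W=camera_params("wrist");im=get_image("wrist");cv2.imwrite("pics/w1.png",im[:,:,::-1])
hsv=cv2.cvtColor(im,cv2.COLOR_RGB2HSV)
m=cv2.inRange(hsv,(172,120,60),(180,255,255))|cv2.inRange(hsv,(0,120,60),(5,255,255))
n,l,s,c=cv2.connectedComponentsWithStats(m)
for i in range(1,n):
    if s[i,4]>150: print(s[i],c[i],onz(W,[s[i][:2]+s[i][2:4]/2],.068)[0].round(4))
go(.444,-.34,.25,0)
E
```

```text
clock: 2.07
position: [0.4487, -0.3289, 0.2475]
ee_rot: [-2.198, -2.224, -0.003]
force: [-0.5, -0.4, -0.0]
width: 1.003
[296 159  55  47 549] [327.87249545 174.38979964] [ 0.4529 -0.2839  0.068 ]
[286 173  53  46 478] [306.33472803 201.92259414] [ 0.4436 -0.2956  0.068 ]
shift [-0.28 -0.13 -0.06] turn 0.11 yawnow 0.7 tcp [ 0.4491 -0.3289  0.2476]
```

View pics/w1.png

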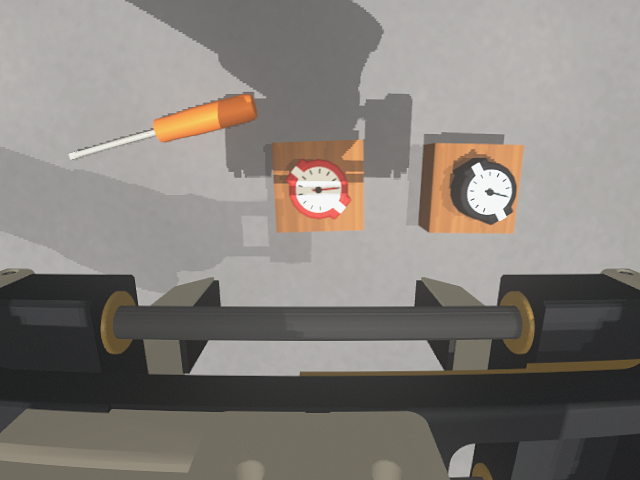

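The red gauge's dial is centred at about (319,189), with its white ear lines at (297,170) and (341,211), which puts the ear yaw near −43°. The black gauge is well clear at (487,190). Next I'll look over the outlet.

```bash
python3 -m jog '[91.8,0.9,0.2,0,0,91.8,0.9,0.2,0,0,91.8,0.9,0.2,0,0,91.8,0.9,0.2,0,0,91.8,0.9,0.2,0,0,91.8,0.9,0.2,0,0,91.8,0.9,0.2,0,0,91.8,0.5,0.2,0,0,91.8,0,0,0,0,91.8,0,0,0,0,91.8,0,0,0,0]'
python3 - <<'E'
from h import *
W=camera_params("wrist");im=get_image("wrist");cv2.imwrite("pics/w2.png",im[:,:,::-1])
m,s,c=mask(im,(100,120,50),(125,255,255),(150,0,500,290))
print(s,c,onz(W,[c],.088),onz(W,[c],.07))
go(.514,-.04,.25,0)
E
```

```text
clock: 3.03
position: [0.5066, -0.0625, 0.2471]
ee_rot: [-2.226, -2.198, 0.007]
force: [-0.7, -0.8, 0.1]
width: 1.002
[ 303    0   54   71 2822] [328.33770376  33.79695252] [[0.51582594 0.09253884 0.088     ]] [[0.51619223 0.09805794 0.07      ]]
shift [ 0.58  0.18 -0.07] turn -0.13 yawnow -0.8 tcp [ 0.5064 -0.0632  0.247 ]
```

View pics/w2.png

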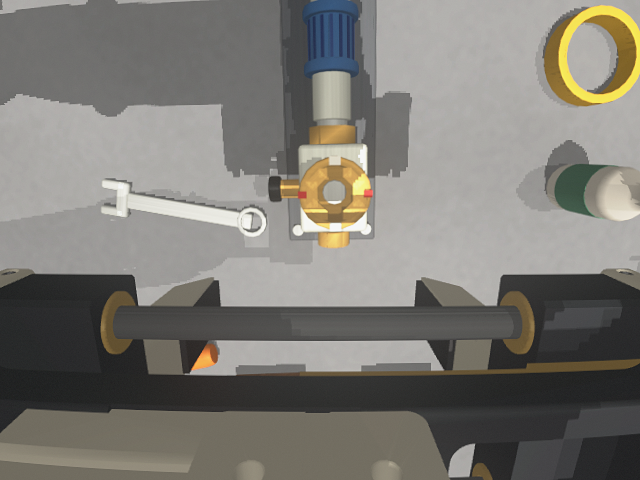

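The mouth is centred near (335,194), with red marks at (302,195) and (369,193) and white slots above and below. The sleeve is at (331,38), and its near flange bottom is at about row 74.

Run:
```python
from h import *
W=camera_params("wrist");im=cv2.imread("pics/w2.png")[:,:,::-1].copy()
a=mask(im,(174,150,100),(4,255,255),(290,180,315,210));b=mask(im,(174,150,100),(4,255,255),(355,180,380,210))
A,B=onz(W,[a[2],b[2]],.125);print(a[2],b[2],A,B,np.linalg.norm(A-B),"mouth",(A+B)/2,"axis yaw",np.degrees(np.arctan2(*(B-A)[1::-1]))+90)
# sleeve edges by row (top silhouette at pipe axis height)
m,s,c=mask(im,(100,120,50),(125,255,255),(150,0,500,290))
for r in(25,45):
    x=np.flatnonzero(m[r]);print(r,x.min(),x.max(),onz(W,[[x.min(),r],[x.max()+1,r]],.07).round(4).tolist())
print("near flange bottom z=.092",onz(W,[[331,75]],.092),"pipe mid",onz(W,[[331.5,95]],.085))
# gauge from w1: pose of camera then
p=np.array([.4491,-.3289,.2476]); Wg=dict(W)
p0,M0=tool(); C=M0.T@R.from_rotvec(W["orientation"]).as_matrix(); off=M0.T@(W["xyz"]-p0)
M1=R.from_rotvec([-2.198,-2.224,-.003]).as_matrix()
Wg["xyz"]=p+M1@off;Wg["orientation"]=R.from_matrix(M1@C).as_rotvec()
g=onz(Wg,[[319,189],[297,170],[341,211]],.068);print("gauge",g,np.degrees(np.arctan2(*(g[2]-g[1])[1::-1])))
```

```text
[301.57446809 194.46808511] [368.04347826 193.30434783] [ 0.49545816 -0.02359173  0.125     ] [ 0.54211468 -0.02330058  0.125     ] 0.04665742293587335 mouth [ 0.51878642 -0.02344615  0.125     ] axis yaw 90.35754390138834
25 308 352 [[0.5003, 0.104, 0.07], [0.5355, 0.1035, 0.07]]
45 308 346 [[0.5, 0.0891, 0.07], [0.5308, 0.0887, 0.07]]
near flange bottom z=.092 [[0.51745057 0.06171808 0.092     ]] pipe mid [[0.51792478 0.04857458 0.085     ]]
gauge [[ 0.44960028 -0.28959211  0.068     ]
 [ 0.43069041 -0.27375261  0.068     ]
 [ 0.46899344 -0.30835708  0.068     ]] -42.09591379188882
```

```bash
python3 -m jog '[91.8,0.85,0.1,0,-0.1,91.8,0.85,0.1,0,0,91.8,0.8,0.1,0,0,91.8,0,0,0,0,91.8,0,0,0,0,91.8,0,0,0,0]'
python3 - <<'E'
from h import *
W=camera_params("wrist");im=get_image("wrist");cv2.imwrite("pics/w3.png",im[:,:,::-1])
m,s,c=mask(im,(100,120,50),(125,255,255),(150,0,500,290))
x,y,w,h,_=s;print(s,onz(W,[[x+w/2,y],[x+w/2,y+h]],.092))
rows=[(m[r].sum()) for r in range(y,y+h)];print(rows)
for r in (y+h//2,): 
    q=np.flatnonzero(m[r]);print(onz(W,[[q.min(),r],[q.max()+1,r]],.07))
go(.518,.087,.12,.4)
E
```

```text
clock: 3.58
position: [0.5196, 0.0261, 0.2461]
ee_rot: [-2.24, -2.187, 0.014]
force: [-0.6, 0.3, 0.7]
width: 1.002
[298 134  33  41 728] [[0.51824109 0.1077893  0.092     ]
 [0.51746176 0.07685836 0.092     ]]
[np.uint64(12), np.uint64(29), np.uint64(29), np.uint64(24), np.uint64(24), np.uint64(26), np.uint64(24), np.uint64(27), np.uint64(27), np.uint64(26), np.uint64(23), np.uint64(21), np.uint64(21), np.uint64(20), np.uint64(23), np.uint64(21), np.uint64(21), np.uint64(24), np.uint64(21), np.uint64(20), np.uint64(19), np.uint64(19), np.uint64(17), np.uint64(21), np.uint64(19), np.uint64(18), np.uint64(16), np.uint64(13), np.uint64(14), np.uint64(14), np.uint64(13), np.uint64(10), np.uint64(10), np.uint64(11), np.uint64(10), np.uint64(6), np.uint64(9), np.uint64(8), np.uint64(7), np.uint64(6), np.uint64(5)]
[[0.50618416 0.09318111 0.07      ]
 [0.53027367 0.09260765 0.07      ]]
shift [ 1.54 -0.03  3.15] turn -0.31 yawnow -1.4 tcp [0.5195 0.0252 0.246 ]
```

Run:
```python
import cv2
im=cv2.imread("pics/w3.png");cv2.imwrite("pics/w3c.png",cv2.resize(im[60:260,200:440],(720,600),interpolation=cv2.INTER_NEAREST))
```

```text
(no output)
```

View pics/w3c.png

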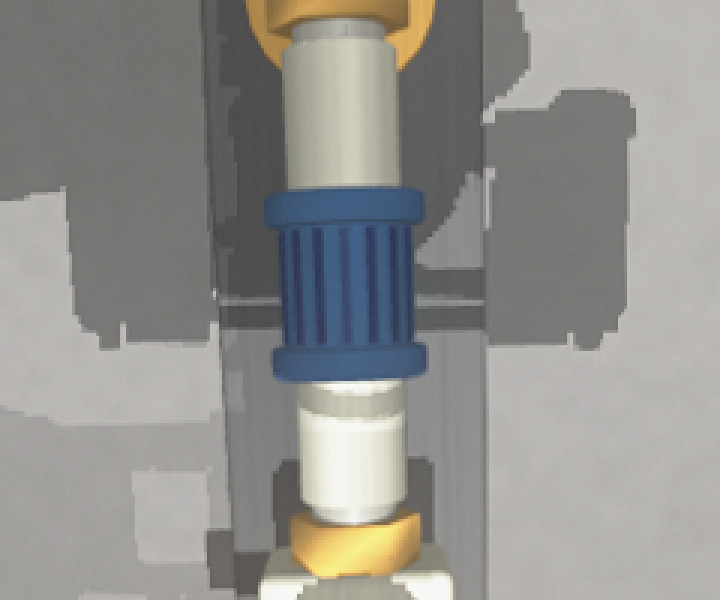

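The crop shows the sleeve flanges spanning full-image rows 122 to 185 and the waist spanning columns 293 to 338. That puts the sleeve centre at about (0.519, 0.093).

```bash
python3 -m jog '[91.8,0.85,0,0,-0.3,91.8,0.85,0,0,0,91.8,0.1,0,0.6,0,91.8,0,0,0.8,0,91.8,0,0,0.8,0,91.8,0,0,0.5,0,91.8,0,0,0,0,91.8,0,0,0,0]'
python3 - <<'E'
from h import *
go(.519,.093,.076,.4)
E
```

```text
clock: 4.3
position: [0.5225, 0.0839, 0.1355]
ee_rot: [-2.235, -2.202, 0.015]
force: [-1.0, 0.0, 0.3]
width: 1.001
shift [ 0.23 -0.08  1.49] turn -0.21 yawnow -0.9 tcp [0.5225 0.0839 0.1355]
```

```bash
python3 -m jog '[91.8,0.23,-0.08,0.4,-0.2,91.8,0.05,0,0.5,0,91.8,0,0,0.4,0,91.8,0,0,0.3,0,91.8,0,0,0,0]' 20
python3 - <<'E'
from h import *
go(.519,.093,.076,.4)
E
```

```text
clock: 4.72
position: [0.5248, 0.0898, 0.0767]
ee_rot: [2.222, 2.215, -0.005]
force: [-0.5, -1.7, -0.2]
width: 0.998
shift [ 0.08 -0.14  0.02] turn -0.1 yawnow -0.2 tcp [0.5248 0.0898 0.0767]
```

```bash
python3 -m jog '[91.8,0.1,-0.17,0,0,91.8,0,0,0,0,60,0,0,0,0,34,0,0,0,0,30,0,0,0,0,30,0,0,0,0,30,0,0,0,0,30,0,0,0,0,30,0,0,0,0]' 20
python3 - <<'E'
from h import *
print(observe()["width"]*91.8);go(.519,.093,.076,.4)
E
```

```text
clock: 5.47
position: [0.5217, 0.093, 0.0839]
ee_rot: [2.222, 2.206, 0.006]
force: [-0.0, 0.4, -0.6]
width: 0.545
50.03262505530305
shift [ 0.   -0.07  0.2 ] turn -0.13 yawnow -0.4 tcp [0.5217 0.093  0.0839]
```

```bash
python3 -m jog '[30,0,-0.05,0.15,0,30,0,0,0.05,0,30,0,0,0,0,30,0,0,0,0,30,0,0,0,0]' 20
python3 - <<'E'
from h import *
print(observe()["width"]*91.8,observe()["force"]);go(.519,.093,.076,.4)
E
```

```text
clock: 5.88
position: [0.517, 0.0928, 0.0751]
ee_rot: [2.221, 2.208, -0.001]
force: [-1.1, -1.3, 6.6]
width: 0.386
35.427834724536645 [-1.11364054 -1.32902796  6.55941133]
shift [ 0.    0.05 -0.02] turn -0.12 yawnow -0.3 tcp [0.517  0.0928 0.0751]
```

```bash
python3 -m jog '[30,0.2,0,0,0,30,0.2,0,0,0,30,0.2,0,0,0,30,0.2,0,0,0,30,0.2,0,0,0,30,0.1,0,0,0,30,0,0,0,0]' 25
python3 - <<'E'
from h import *
print(observe()["width"]*91.8,observe()["force"]);go(.519,.118,.076,.4)
E
```

```text
clock: 6.47
position: [0.5168, 0.118, 0.0746]
ee_rot: [2.222, 2.182, -0.038]
force: [-1.0, 2.6, 5.6]
width: 0.383
35.167890881477724 [-0.97312074  2.63122867  5.59044533]
shift [ 0.    0.06 -0.04] turn -0.24 yawnow -1.0 tcp [0.5168 0.118  0.0746]
```

```bash
python3 -m jog '[30,0.15,0,0,0,30,0,0,0,0,91.8,0,0,0,0,91.8,0,0,0,0,91.8,0,0,0,0,91.8,0,0,0,0,91.8,0,0,0,0,91.8,0,0,0,0,91.8,0,0,-0.8,0,91.8,0,0,-0.9,0,91.8,0,0,-0.9,0,91.8,0,0,-0.9,0,91.8,-0.8,0,0,0,91.8,-0.8,0,0,0,91.8,-0.5,0,0,0,91.8,0,0,0,0,91.8,0,0,0,0]'
python3 - <<'E'
from h import *
go(.519,.04,.25,.4)
W=camera_params("wrist");im=get_image("wrist")
np.savez("pics/w4.npz",**W)
cv2.imwrite("pics/w4c.png",cv2.resize(im[60:260,200:440],(720,600),interpolation=cv2.INTER_NEAREST)[:,:,::-1])
cv2.imwrite("pics/w4.png",im[:,:,::-1])
E
```

```text
clock: 7.88
position: [0.5137, 0.0403, 0.2227]
ee_rot: [2.217, 2.184, -0.052]
force: [0.1, 0.7, 0.5]
width: 1.0
shift [-0.03  0.13 -0.68] turn -0.21 yawnow -0.9 tcp [0.5137 0.0403 0.2227]
```

View pics/w4c.png

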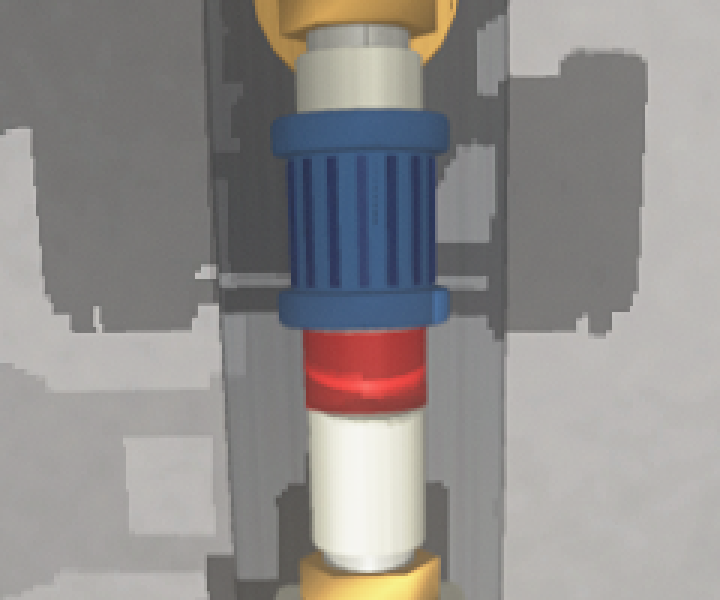

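The sleeve is shut: the red band shows at crop (365,370) and the sleeve has moved about 25 mm. Next is the gauge.

```bash
python3 -m jog '[91.8,-0.9,-0.23,-0.2,0,91.8,-0.9,-0.23,-0.1,0,91.8,-0.9,-0.23,0,0,91.8,-0.9,-0.23,0,0,91.8,-0.9,-0.23,0,0,91.8,-0.9,-0.23,0,0,91.8,-0.9,-0.23,0,0,91.8,-0.9,-0.23,0,0,91.8,-0.9,-0.23,0,0,91.8,0,0,0,1,91.8,0,0,0,1,91.8,0,0,0,1,91.8,0,0,0,1,91.8,0,0,0,1,91.8,0,0,0,1,91.8,0,0,0,0.8,91.8,0,0,0,0,91.8,0,0,0,0]'
python3 - <<'E'
from h import *
print(tool()[1][:,2]);go(.423,-.319,.2,-42)
E
```

```text
clock: 9.43
position: [0.4338, -0.2748, 0.2417]
ee_rot: [2.84, 1.285, -0.03]
force: [0.6, 0.1, 1.1]
width: 1.001
[-0.00715535 -0.030136   -0.9995202 ]
shift [-0.98  0.51  1.08] turn 0.12 yawnow -41.3 tcp [ 0.4338 -0.2748  0.2417]
```

```bash
python3 -m jog '[91.8,-0.9,0.5,0.5,0.1,91.8,-0.1,0.05,0.5,0,91.8,0,0,0,0,91.8,0,0,0,0,91.8,0,0,0,0]'
python3 - <<'E'
from h import *
go(.423,-.319,.2,-42)
W=camera_params("wrist");im=get_image("wrist")
cv2.imwrite("pics/w5.png",im[:,:,::-1])
for nm,b in(("red",(200,60,460,290)),):
    hsv=cv2.cvtColor(im,cv2.COLOR_RGB2HSV);m=cv2.inRange(hsv,(172,120,60),(180,255,255))|cv2.inRange(hsv,(0,120,60),(4,255,255))
    m[:,:200]=0;m[:,460:]=0;m[290:]=0
    m=cv2.morphologyEx(m,cv2.MORPH_OPEN,np.ones((3,3)))
    pts=cv2.findNonZero(m);h=cv2.convexHull(pts);x,y,w,hh=cv2.boundingRect(h);print(x,y,w,hh)
cv2.imwrite("pics/w5c.png",cv2.resize(im[y-25:y+hh+25,x-30:x+w+30],None,fx=4,fy=4,interpolation=cv2.INTER_NEAREST)[:,:,::-1])
print(x-30,y-25); np.savez("pics/w5.npz",**W)
E
```

```text
clock: 9.85
position: [0.4276, -0.3154, 0.204]
ee_rot: [2.833, 1.299, -0.026]
force: [0.7, -0.1, -0.6]
width: 1.0
shift [-0.14 -0.03  0.1 ] turn 0.21 yawnow -40.7 tcp [ 0.4276 -0.3154  0.204 ]
274 162 76 68
244 137
```

View pics/w5c.png

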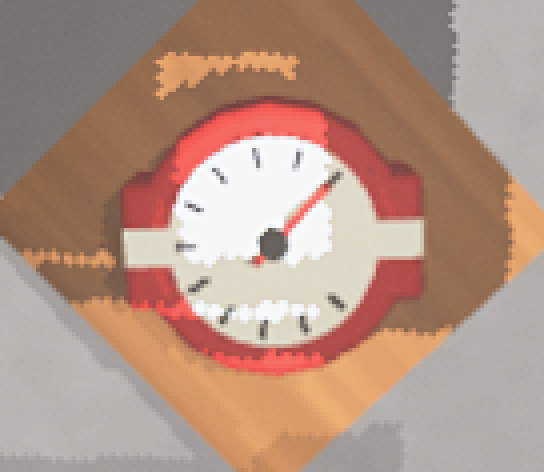

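The ears are nearly level in the crop, with line ends at (123,247) and (424,239) and the centre at (273,243).

Run:
```python
from h import *
W=dict(np.load("pics/w5.npz"))
g=onz(W,[[274.75,198.75],[350,196.75],[312.3,197.8]],.068);print(g)
d=g[1]-g[0];yaw=np.degrees(np.arctan2(d[1],d[0]));print(np.linalg.norm(d),yaw)
x,y=(g[0]+g[1])[:2]/2;go(x,y,.12,yaw)
```

```text
[[ 0.42637941 -0.2727569   0.068     ]
 [ 0.46946673 -0.30805193  0.068     ]
 [ 0.44782453 -0.29040316  0.068     ]]
0.05569790245763704 -39.32265958341585
shift [ 0.85 -0.06  2.09] turn -0.23 yawnow -40.7 tcp [ 0.4279 -0.3154  0.2044]
```

```bash
python3 -m jog '[91.8,0.85,-0.05,0,-0.25,91.8,0.1,0,0.6,0,91.8,0,0,0.7,0,91.8,0,0,0.5,0,91.8,0,0,0,0,91.8,0,0,0,0]'
python3 - <<'E'
from h import *
print(tool()[1][:,2]);go(.448,-.2904,.069,-39.3)
E
```

```text
clock: 10.4
position: [0.4581, -0.2842, 0.1368]
ee_rot: [2.801, 1.346, -0.012]
force: [-0.5, 0.2, -0.6]
width: 1.0
[ 0.00806414 -0.03386536 -0.99939387]
shift [-0.24 -0.15  1.7 ] turn 0.11 yawnow -38.6 tcp [ 0.4581 -0.2842  0.1368]
```

```bash
python3 -m jog '[91.8,-0.2,-0.15,0.4,0.1,91.8,-0.1,-0.05,0.4,0,91.8,0,0,0.4,0,91.8,0,0,0.2,0,91.8,0,0,0,0,91.8,0,0,0,0]'
python3 - <<'E'
from h import *
print(tool()[1][:,2]);go(.448,-.2904,.069,-39.3)
E
```

```text
clock: 10.9
position: [0.4506, -0.292, 0.0891]
ee_rot: [2.797, 1.33, 0.001]
force: [0.4, 0.7, -0.4]
width: 0.999
[ 0.01988044 -0.03991579 -0.99900525]
shift [ 0.  -0.1  0.5] turn 0.03 yawnow -39.1 tcp [ 0.4506 -0.292   0.0891]
```

```bash
python3 -m jog '[91.8,0,-0.1,0.25,0,91.8,0,0,0.2,0,91.8,0,0,0.05,0,91.8,0,0,0,0,80,0,0,0,0,65,0,0,0,0,65,0,0,0,0,65,0,0,0,0]' 30
python3 - <<'E'
from h import *
print(tool()[1][:,2],observe()["width"]*91.8);go(.448,-.2904,.069,-39.3)
E
```

```text
clock: 11.57
position: [0.4526, -0.2921, 0.0747]
ee_rot: [2.789, 1.328, 0.01]
force: [0.7, -0.3, 0.1]
width: 0.762
[ 0.02824394 -0.04437034 -0.99861582] 69.91731510722104
shift [-0.04 -0.12  0.14] turn 0.04 yawnow -39.1 tcp [ 0.4526 -0.2921  0.0747]
```

```bash
python3 -m jog '[50,0,-0.12,0.17,0,50,0,0,0.05,0,50,0,0,0,0,50,0,0,0,0]' 30
python3 - <<'E'
from h import *
print(tool()[1][:,2],observe()["width"]*91.8,observe()["force"]);go(.448,-.2904,.069,-39.3)
E
```

```text
clock: 11.9
position: [0.4474, -0.2877, 0.0668]
ee_rot: [2.791, 1.329, 0.007]
force: [0.8, -1.4, 1.0]
width: 0.615
[ 0.02608099 -0.04355959 -0.99871034] 56.452139815272744 [ 0.77389716 -1.39060047  0.98357406]
shift [-0.04  0.06 -0.05] turn 0.04 yawnow -39.0 tcp [ 0.4474 -0.2877  0.0668]
```

```bash
python3 -m jog '[50,0,0,-0.3,0,50,0,0,-0.5,0,50,0,0,-0.8,0,50,0,0,-0.8,0,50,0,0,-0.8,0,50,0,0,-0.8,0,50,0,0,-0.5,0]' 40
python3 - <<'E'
from h import *
print(tool()[1][:,2],observe()["width"]*91.8,observe()["force"]);go(.5188,-.0234,.225,90.4)
E
```

```text
clock: 12.48
position: [0.4366, -0.2764, 0.2435]
ee_rot: [2.804, 1.337, -0.009]
force: [0.6, 0.2, -2.4]
width: 0.61
[ 0.00983325 -0.03449315 -0.99935656] 55.99353954770451 [ 0.56551195  0.17611378 -2.36574768]
shift [ 6.22 -2.39  0.26] turn 8.44 yawnow -39.0 tcp [ 0.4366 -0.2764  0.2435]
```

```bash
python3 -m jog '[50,0,0,0,-1,50,0,0,0,-1,50,0,0,0,-1,50,0,0,0,-1,50,0,0,0,-1,50,0,0,0,-1,50,0,0,0,-1,50,0,0,0,-1,50,0,0,0,-1,50,0,0,0,-1,50,0,0,0,-1,50,0,0,0,-1,50,0,0,0,-1,50,0,0,0,-1,50,0,0,0,-1,50,0,0,0,-1,50,0,0,0,-1,50,0,0,0,-1,50,0,0,0,-1,50,0,0,0,-1]' 40
python3 - <<'E'
from h import *
print(tool()[1][:,2],observe()["joints"],observe()["width"]*91.8,observe()["force"]);go(.5188,-.0234,.225,90.4)
E
```

```text
clock: 14.15
position: [0.4253, -0.2712, 0.2305]
ee_rot: [-0.088, -3.132, 0.041]
force: [-0.0, -0.7, -3.5]
width: 0.612
[-0.00919902 -0.02603542 -0.99961869] [ 0.93817573  0.32773876 -0.62660407  1.85643769  0.25431119  1.03099769
  1.71890365] 56.201363407057286 [-0.00971784 -0.72928915 -3.45498037]
shift [-1.98  6.32 -0.04] turn -0.6 yawnow 86.8 tcp [ 0.4253 -0.2712  0.2305]
```

```bash
python3 -m jog '[50,-0.2,0.8,0,-0.6,50,-0.25,0.8,0,0,50,-0.25,0.8,0,0,50,-0.25,0.8,0,0,50,-0.25,0.8,0,0,50,-0.25,0.8,0,0,50,-0.25,0.7,0,0,50,-0.2,0.5,0,0,50,0,0,0,0,50,0,0,0,0]' 40
python3 - <<'E'
from h import *
print(tool()[1][:,2],observe()["joints"],observe()["width"]*91.8,observe()["force"]);go(.5188,-.0234,.225,90.4)
W=camera_params("wrist");im=get_image("wrist")
cv2.imwrite("pics/w6.png",im[:,:,::-1]);s=get_image("scene")[150:300,200:400];d=get_image("side")[150:300,250:450]
cv2.imwrite("pics/sd6.png",np.hstack([cv2.resize(q,(400,300),interpolation=cv2.INTER_CUBIC) for q in(s,d)])[:,:,::-1])
E
```

```text
clock: 14.98
position: [0.4955, -0.0226, 0.2131]
ee_rot: [0.017, -3.119, 0.035]
force: [0.3, -0.2, -3.3]
width: 0.613
[-0.02268196 -0.02247469 -0.99949008] [ 0.48221922  0.37094159 -0.71999514  1.87165838  0.30233376  1.03374955
  1.21347559] 56.27270211083183 [ 0.2525312  -0.21987076 -3.25135235]
shift [-0.58 -0.03 -0.31] turn 0.04 yawnow 90.6 tcp [ 0.4955 -0.0226  0.2131]
```

View pics/w6.png

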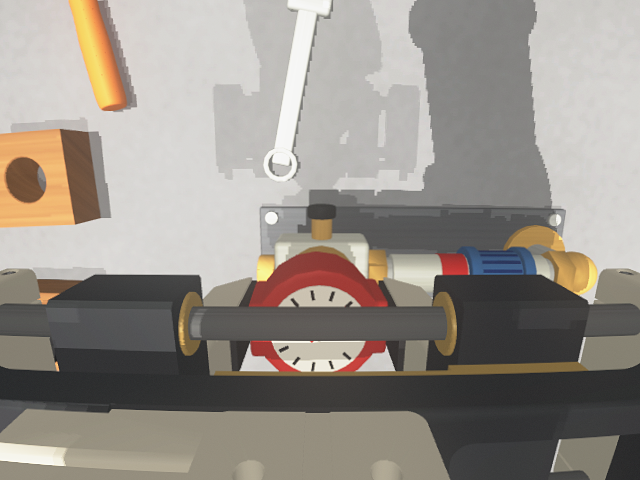

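The wrist view shows the gauge held square (dial top at (318,287), boot top at row 250), the block empty and the red band still visible. I'll work out the gauge offset and line up over the mouth.

Run:
```python
from h import *
W=camera_params("wrist");p,M=tool()
im=cv2.imread("pics/w6.png")[:,:,::-1]
print([tuple(im[r,318]) for r in range(240,300,4)])
for r,rad,z in((287,.0191,p[2]+.0012),(250,.026,p[2]+.0012)):
    q=onz(W,[[318,r]],z)[0]; t=M.T@(q-p); print(r,"centre in tool",t-[rad,0,0])
```

```text
[(np.uint8(153), np.uint8(145), np.uint8(126)), (np.uint8(181), np.uint8(180), np.uint8(166)), (np.uint8(145), np.uint8(116), np.uint8(74)), (np.uint8(136), np.uint8(63), np.uint8(58)), (np.uint8(136), np.uint8(59), np.uint8(55)), (np.uint8(136), np.uint8(59), np.uint8(55)), (np.uint8(138), np.uint8(59), np.uint8(54)), (np.uint8(141), np.uint8(59), np.uint8(53)), (np.uint8(175), np.uint8(71), np.uint8(66)), (np.uint8(163), np.uint8(62), np.uint8(56)), (np.uint8(163), np.uint8(62), np.uint8(57)), (np.uint8(161), np.uint8(55), np.uint8(50)), (np.uint8(203), np.uint8(194), np.uint8(177)), (np.uint8(203), np.uint8(194), np.uint8(177)), (np.uint8(203), np.uint8(194), np.uint8(178))]
287 centre in tool [-0.00388409  0.00078817 -0.00087711]
250 centre in tool [ 0.00393926  0.0007774  -0.0005463 ]
```

```bash
python3 -m jog '[50,-0.55,-0.05,-0.3,0,50,-0.05,0,0,0,50,0,0,0,0]' 40
python3 - <<'E'
from h import *
print(tool()[1][:,2]);go(.5188,-.0234,.225,90.4)
s=get_image("scene")[150:260,220:367];d=get_image("side")[150:260,280:427]
cv2.imwrite("pics/s7.png",get_image("scene")[:,:,::-1]);cv2.imwrite("pics/d7.png",get_image("side")[:,:,::-1])
cv2.imwrite("pics/sd7.png",np.hstack([cv2.resize(q,(400,300),interpolation=cv2.INTER_CUBIC) for q in(s,d)])[:,:,::-1])
E
```

```text
clock: 15.38
position: [0.5184, -0.0307, 0.2243]
ee_rot: [0.003, -3.116, 0.04]
force: [-0.8, 0.6, -3.0]
width: 0.61
[-0.02566316 -0.02553045 -0.99934458]
shift [-0.01  0.18 -0.02] turn -0.04 yawnow 90.1 tcp [ 0.5184 -0.0307  0.2243]
```

View pics/sd7.png

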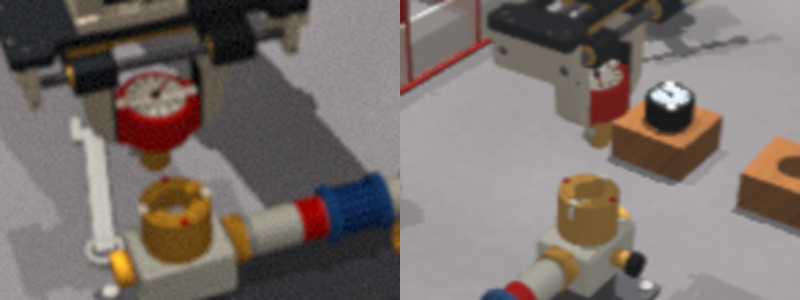

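Run:
```python
from h import *
S,D=camera_params("scene"),camera_params("side");p,M=tool()
zt=p[2]-.0608
print("mouth S,D",onz(S,[[284.1,223.7]],.125),onz(D,[[349.5,221]],.125),tri(S,[284.1,223.7],D,[349.5,221]))
print("tip S,D",onz(S,[[277,210.2]],zt),onz(D,[[353.5,202.2]],zt),tri(S,[277,210.2],D,[353.5,202.2]),p)
s=cv2.imread("pics/s7.png")[170:250,250:310];d=cv2.imread("pics/d7.png")[170:250,320:380]
cv2.imwrite("pics/sd7b.png",np.hstack([cv2.resize(q,None,fx=6.6,fy=6.6,interpolation=cv2.INTER_CUBIC) for q in(s,d)]))
```

```text
mouth S,D [[ 0.51744943 -0.02244894  0.125     ]] [[ 0.51360829 -0.01883227  0.125     ]] (array([ 0.5153629 , -0.02183283,  0.12274798]), np.float64(0.00030379298436558275))
tip S,D [[ 0.51662955 -0.03353174  0.16356794]] [[ 0.51773487 -0.03756421  0.16356794]] (array([ 0.51684574, -0.03443973,  0.16483096]), np.float64(0.0021239576700521883)) [ 0.5179422  -0.02990727  0.22436794]
```

View pics/sd7b.png

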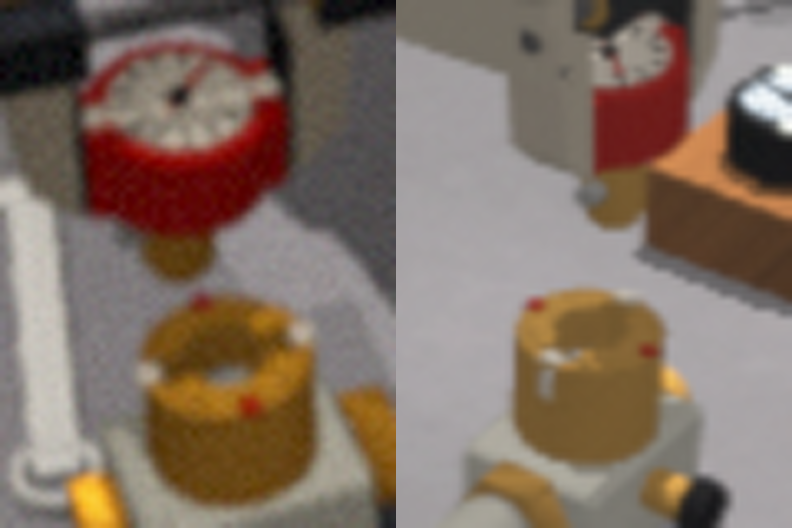

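Both views show the nipple about 40 mm above the rim. Its tip is at (179,263) and (615,216), the mouth centre is at (226,353) and (591,326), and the dial pin is at (180,97) and (610,50), all in crop pixels.

Run:
```python
from h import *
S,D=camera_params("scene"),camera_params("side");p,M=tool();zt=p[2]-.0608
f=lambda u,v:(np.array([u/6.6+250,v/6.6+170])-.4); g=lambda u,v:(np.array([(u-396)/6.6+320,v/6.6+170])-.4)
for n,a,b,z in(("mouth",f(226,353.5),g(591,326.5),.125),("tip",f(179,263),g(615,216),zt),("pin",f(180,97),g(610,50),zt+.062)):
    print(n,onz(S,[a],z)[0].round(4),onz(D,[b],z)[0].round(4),*[q.round(4) for q in tri(S,a,D,b)])
go(.5188,-.0234,.186,90.4)
```

```text
mouth [ 0.5159 -0.0225  0.125 ] [ 0.5186 -0.0247  0.125 ] [ 0.5174 -0.0228  0.1265] 0.0
tip [ 0.5145 -0.0334  0.1636] [ 0.5187 -0.0361  0.1636] [ 0.5169 -0.0337  0.1656] 0.0006
pin [ 0.5165 -0.029   0.2256] [ 0.5233 -0.0347  0.2256] [ 0.5202 -0.0298  0.2287] 0.0001
shift [-0.05  0.19  0.95] turn -0.03 yawnow 90.2 tcp [ 0.5179 -0.0299  0.2244]
```

```bash
python3 -m jog '[50,0,0.25,0.3,0,50,0,0,0.3,0,50,0,0,0.2,0]' 40
python3 - <<'E'
from h import *
print(tool()[1][:,2],observe()["force"]);go(.518,-.020,.186,90.4)
E
```

```text
clock: 15.83
position: [0.5171, -0.0216, 0.1923]
ee_rot: [0.003, -3.119, 0.041]
force: [0.5, -0.4, -3.6]
width: 0.614
[-0.0222875  -0.0264777  -0.99940092] [ 0.47387714 -0.36460094 -3.56120471]
shift [-0.03  0.04  0.16] turn -0.05 yawnow 90.1 tcp [ 0.5171 -0.0216  0.1923]
```

```bash
python3 -m jog '[50,-0.02,0.04,0.15,0,50,0,0,0.15,0,50,0,0,0.15,0]' 40
python3 - <<'E'
from h import *
print(tool()[1][:,2],observe()["force"],observe()["ft_torque"]);go(.518,-.020,.175,90.4)
E
```

```text
clock: 16.08
position: [0.5168, -0.0211, 0.1717]
ee_rot: [0.003, -3.118, 0.041]
force: [0.4, 0.5, -0.0]
width: 0.615
[-0.02364245 -0.0265949  -0.99936667] [ 0.38972964  0.54189538 -0.02258331] [ 0.26853777 -0.27521308  0.04181212]
shift [-0.03  0.03 -0.08] turn -0.05 yawnow 90.1 tcp [ 0.5168 -0.0211  0.1717]
```

```bash
python3 -m jog '[50,0,0,0.2,0,50,0,0,0.2,0]' 40
python3 - <<'E'
from h import *
print(tool()[1][:,2],observe()["force"],observe()["ft_torque"],observe()["width"]*91.8);go(.518,-.020,.156,90.4)
E
```

```text
clock: 16.25
position: [0.5172, -0.0213, 0.1557]
ee_rot: [0.003, -3.119, 0.041]
force: [-10.9, -8.7, 32.7]
width: 0.609
[-0.02179608 -0.02653636 -0.9994102 ] [-10.93942825  -8.68116738  32.74486082] [-2.70996425  2.34873303 -0.04835411] 55.896892857749386
shift [-0.02  0.03 -0.01] turn -0.05 yawnow 90.1 tcp [ 0.5172 -0.0213  0.1557]
```

```bash
python3 -m jog '[50,0.03,-0.03,0.05,0,50,0,0,0.05,0]' 50
python3 - <<'E'
from h import *
print(tool()[1][:,2],observe()["force"],observe()["ft_torque"],observe()["width"]*91.8);go(.518,-.020,.156,90.4)
E
```

```text
clock: 16.42
position: [0.5172, -0.0217, 0.1545]
ee_rot: [0.003, -3.123, 0.043]
force: [-13.5, -4.6, 39.7]
width: 0.609
[-0.01861673 -0.02759631 -0.99944578] [-13.48593082  -4.60200836  39.65662405] [-0.70969007  2.7194804  -0.06103216] 55.88980169037465
shift [-0.02  0.04 -0.04] turn -0.05 yawnow 90.1 tcp [ 0.5172 -0.0217  0.1545]
```

```bash
python3 -m jog '[50,0.02,0,0.02,0.7,50,0,0,0.03,0.8,50,0,0,0.03,0.8]' 55
python3 - <<'E'
from h import *
print(tool()[1][:,2],observe()["force"],observe()["ft_torque"],observe()["width"]*91.8);go(.518,-.020,.156,90.4)
E
```

```text
clock: 16.67
position: [0.5176, -0.0207, 0.1548]
ee_rot: [-0.381, -3.107, 0.047]
force: [-8.1, 2.1, 18.4]
width: 0.608
[-0.01415197 -0.02843843 -0.99949536] [-8.06694365  2.11906171 18.3612373 ] [0.45986534 1.51592312 0.0100396 ] 55.794972040314214
shift [-0.    0.02 -0.03] turn -2.4 yawnow 76.0 tcp [ 0.5176 -0.0207  0.1548]
```

```bash
python3 -m jog '[50,0,0,0.04,0.9,50,0,0,0.04,0.9,50,0,0,0.04,0.9,50,0,0,0.04,0.9,50,0,0,0.04,0.9,50,0,0,0.04,0.9,50,0,0,0.04,0.9]' 55
python3 - <<'E'
from h import *
print(tool()[1][:,2],observe()["force"],observe()["ft_torque"],observe()["width"]*91.8);go(.518,-.020,.156,4.4)
E
```

```text
clock: 17.25
position: [0.5175, -0.0177, 0.1546]
ee_rot: [1.409, 2.799, -0.052]
force: [-7.7, 0.0, 22.2]
width: 0.606
[-0.00772334 -0.03314215 -0.99942081] [-7.67197085e+00  4.46321362e-03  2.22013699e+01] [-0.01968434  1.55008141  0.11586464] 55.58863410023693
shift [-0.05 -0.03 -0.03] turn 5.36 yawnow 36.5 tcp [ 0.5175 -0.0177  0.1546]
```

```bash
python3 -m jog '[50,0,-0.02,0.04,0.9,50,0,-0.02,0.04,0.9,50,0,0,0.04,0.9,50,0,0,0.04,0.9,50,0,0,0.04,0.9,50,0,0,0.04,0.6,50,0,0,0.04,0.6]' 55
python3 - <<'E'
from h import *
print(tool()[1][:,2],observe()["force"],observe()["ft_torque"],observe()["width"]*91.8);go(.518,-.020,.156,4.4)
E
```

```text
clock: 17.83
position: [0.518, -0.0195, 0.1544]
ee_rot: [2.187, 2.212, -0.042]
force: [-8.2, 0.3, 24.1]
width: 0.606
[ 0.00240738 -0.04070418 -0.99916834] [-8.23801481  0.32249836 24.05783602] [-0.01591565  2.04798187  1.39546313] 55.63058799227677
shift [-0.01 -0.   -0.04] turn -0.63 yawnow 0.6 tcp [ 0.518  -0.0195  0.1544]
```

```bash
python3 -m jog '[50,0,-0.02,0.05,0.1,50,0,0,0.05,0.1]' 55
python3 - <<'E'
from h import *
for k in range(2):
    W=get_image("wrist");s=get_image("scene");d=get_image("side")
    o=observe();print(o["clock"],o["position"].round(4),o["force"].round(1),o["ft_torque"].round(2),o["width"]*91.8)
print(tool()[1][:,2])
c=np.zeros((560,800,3),np.uint8)
c[:320,:400]=cv2.resize(s[160:256,240:360],(400,320),interpolation=cv2.INTER_CUBIC);c[:320,400:]=cv2.resize(d[170:266,280:400],(400,320),interpolation=cv2.INTER_CUBIC)
c[320:,:320]=cv2.resize(W,(320,240));cv2.imwrite("pics/f.png",c[:,:,::-1])
E
```

```text
clock: 18.0
position: [0.5179, -0.0195, 0.1543]
ee_rot: [2.208, 2.185, -0.041]
force: [-12.0, -0.6, 32.2]
width: 0.605
18.15 [ 0.5179 -0.0195  0.1543] [-9.6 -0.3 28.3] [-0.21  2.44  1.01] 55.79152641778294
18.3 [ 0.5179 -0.0195  0.1543] [-10.5  -1.2  28.9] [-0.18  2.48  1.05] 55.738719526927895
[ 0.00587338 -0.04348534 -0.9990368 ]
```

View pics/f.png

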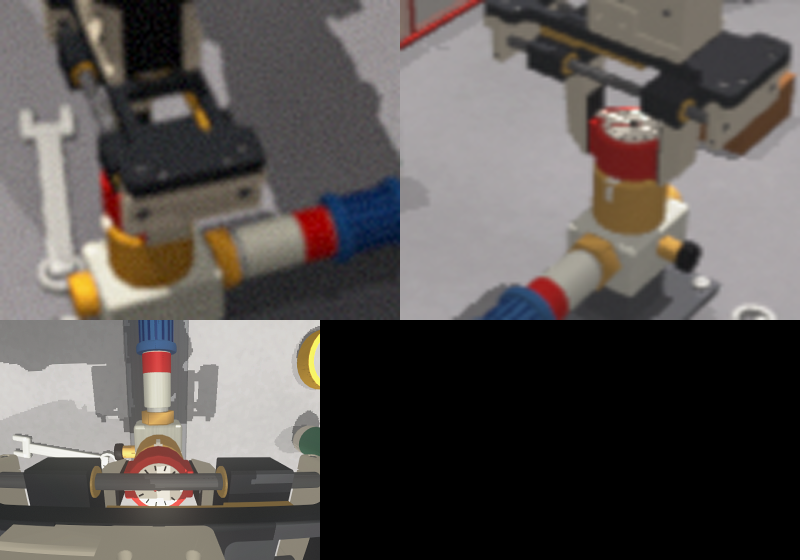

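The final view shows the boot seated on the coupling, ears across the pipe at the red marks, and the red band still visible. The downward push is steady at about 29 N, well above the 13 N spring, so the shoulder is bearing on the lip.

```bash
python3 -c "
from cell import *
print(sign_off()); o=observe(); print(o['clock'],o['position'],o['force'],o['width']*91.8)"
```

```text
the job is handed in; nothing more can be done
None
the job is handed in; nothing more can be done
```

I shut the air off, then moved the red gauge from its block into the coupling and turned it clockwise to the stop. I handed the job in at 18.3 s, still gripping the gauge and pressing it home; `sign_off()` gave no verdict.

**Sleeve:** I pulled it about 25 mm until it clicked. The red band showed right after, and still showed in the last picture.

**Gauge:** I pushed it in with its ears on the white marks and turned it until the wrist felt about 1.4 N m at the stop. The jaws ended at a yaw of about 0°, so the ears are square to the pipe.

**Last checks:**
- The tool height puts the tip at the home depth of about 30 mm. The push was steady at about 29 N, against the spring's 13 N, so the shoulder is on the lip.
- The grip was set to 55 N, with the jaws 55.7 mm apart on the 56 mm ears.
- The arm moved nowhere near the bystanders. I did not measure their positions again.

**Not perfect:**
- The tool ended tilted by about 0.044 rad, with about 10 N of sideways load. I did not measure the gauge's own tilt, but it should be under the 0.1 rad limit with the shoulder flat on the lip.
- The jaws turned about 4° further than the 86° stop, from slip or flex. That is within tolerance.
- The cameras disagreed by 2 to 4 mm on where the tip and mouth were, but the gauge went in at the first try.

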